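# Close up the garnish cool box on the bar counter

### The job

Close up the small metal cool box on the counter: with the fingertips push its upright inner flap down until it lies flat inside the box, and only then push the open hinged cover over until it is fully shut on the box. Push only: do not pinch the flap or the cover, and leave the tubs in the box and the things around it standing where they are.

Things in the scene. Friction and masses are not known exactly. Their poses are not given: they have to be found in the camera images.
- coolbox: Open-topped plain metal box, 190 (its x) x 170 (its y) x 105 mm high, walls 12 mm, fixed to the counter. Origin: centre of its underside, on the counter. Its z is up; it stands turned about vertical by -0.5 to 0.75 rad. Both hinges run parallel to its x axis: the cover's along the rim on its +y side, the flap's just inside the wall on its -y side.
- flap (a joint): Angle of the inner flap, rad: 0 = lying flat inside the box (free edge towards the box's +y, upper face 18 mm below the rim), 1.57 = upright, stop at 1.75. Starts at about 1.3 to 1.7. Its hinge is stiff and holds it at any angle (0.16 N m, about 2.5 N near the edge); it does not fall by itself. To fold it, push the face that looks to the box's -y towards +y, then down.
- flap_hinge (a point): Mid-length of the flap's hinge axis, fixed in the box at its (0, -60, 82) mm. The flap is a stiff white plastic panel, 100 mm along the hinge, free edge 70 mm from the hinge axis, 10 mm thick, about 90 g. While it stands it is in the way of the cover and stops it.
- flap_edge (a point): Middle of the flap's free edge, half-way through its thickness, 70 mm from the hinge axis; moves with the flap.
- cover (a joint): Angle of the cover, rad: 0 = fully shut on the rim, 1.57 = upright, more = leaning back away from the box (stop at 1.95). Starts at about 1.6 to 1.85. Its hinge is stiff and holds it at any angle (0.48 N m, 1 to 5 N near the edge); it does not fall shut and must be pushed right down. To shut it, push its outer face or free edge from the box's +y side towards -y, then down.
- cover_hinge (a point): Mid-length of the cover's hinge axis, fixed in the box at its (0, 87, 105) mm, level with the underside of the shut cover. The cover is a metal panel, 200 mm along the hinge, free edge 178 mm from the hinge axis, 12 mm thick above the rim plane, with an 8 mm deep grey plastic plug below it; about 0.35 kg.
- cover_edge (a point): Middle of the cover's free edge, 178 mm from the hinge axis, 6 mm out from the underside plane (in the middle of the thickness); moves with the cover.
- tub_a: Lidded white tub, 68 mm across, 56 mm high, loose, standing on the box's inner floor (12 mm above the counter), lower than the folded flap. Not to be moved. Origin: centre of its underside.
- tub_b: A second tub like tub_a, also in the box. Not to be moved. Origin: centre of its underside.
- cup: Drinking cup, 80 mm across, 100 mm high, loose on the counter off the box's -y side. Not to be moved. Origin: centre of its underside.
- tumbler: Glass tumbler, 72 mm across, 85 mm high, loose on the counter off the box's -y side. Not to be moved. Origin: centre of its underside.
- bottle: Amber bottle, 60 mm across, 170 mm high, loose on the counter beyond the box. Not to be moved. Origin: centre of its underside.
- jar: Glass jar with a lid, 68 mm across, 85 mm high, loose on the counter off the box's +y side, beyond and below the leaning cover. Not to be moved. Origin: centre of its underside.
- spoon: Spoon, 160 mm long, lying loose on the counter beyond the box. Not to be moved. Origin: underside, about mid-length.

How it is judged:
On the way, in this order (a step that is already met when the one before it is completed fails the run):
1. the inner flap is folded down flat while the cover is still open (value of joint flap below 0.12 rad and value of joint cover above 1 rad), for 0.2 s.
2. the cover is fully shut over the folded flap (value of joint cover below 0.05 rad and value of joint flap below 0.12 rad), for 0.2 s.
At the end, for the whole second after the job is handed in: The flap lies flat (within 0.12 rad, 8 mm at its edge), the cover is shut (within 0.05 rad, 9 mm at its edge) and at rest; every tub, vessel and the spoon is within 30 mm of where it began, and the vessels still stand upright (all of step 2 and velocity of joint cover between -0.05 and 0.05 rad/s and distance of each of tub_a, tub_b, cup, tumbler, bottle, jar, spoon from where it was at the start of the episode below 0.03 m and angle between each of tub_a, tub_b, cup, tumbler, bottle, jar's own z axis and vertical below 0.4 rad); the robot touches nothing.
It fails at once if the flap is pinched (fingers press on both of its faces at once) (contact force between the fingers and flap_c1 above 1 N and contact force between the fingers and flap_c2 above 1 N).
It fails at once if the cover is pinched (fingers press on both of its faces at once) (contact force between the fingers and cover_c1 above 1 N and contact force between the fingers and cover_c2 above 1 N).
It fails at once if a tub in the box is lifted, tipped or shifted by more than 30 mm (distance of any of tub_a, tub_b from where it was at the start of the episode above 0.03 m or angle between any of tub_a, tub_b's own z axis and vertical above 0.4 rad).
It fails at once if a thing on the counter is lifted, tipped over or shifted by more than 30 mm (distance of any of cup, tumbler, bottle, jar, spoon from where it was at the start of the episode above 0.03 m or angle between any of cup, tumbler, bottle, jar's own z axis and vertical above 0.4 rad).
It also fails if it takes over 56 s, if anything falls off the work surface, if the arm or the gripper's body presses on something with over 40 N, if the wrist force passes 120 N, or if a joint passes its speed limit or range.

### The arm

A 6-joint arm with a two-finger parallel gripper is mounted at the origin on the work surface. World frame = base frame: x ahead of the robot, y to its left, z up, the work surface at z = 0. Lengths are in m, angles in rad, forces in N, time in s.
With the tool pointing down it reaches from about 0.375 to 0.925 m from the base axis. Payload 5.7 kg.
Tool frame: the origin (TCP) lies midway between the tips of the shut fingers; the grasp point (between the pads) lies 19 mm behind it; z points along the fingers, x is the direction in which the jaws open and shut, and the axes are right-handed (so a half turn about z gives the same grasp; the last joint's range is limited). The gripper opens to 88 mm and grips with 3 to 60 N. Pads are 20 mm wide; open, the fingers measure 115 mm over their backs; the gripper's body (75 mm by 178 mm) begins 61 mm behind the grasp point.
Start: joints at [-1.358, 0.359, 1.51, -0, 1.272, -0.115], TCP at [0.193, -0.568, 0.187] pointing down, gripper open.
Joint ranges: [-2.97, 2.97], [-1.01, 2.36], [0.21, 2.38], [-0.96, 4.11], [0.2, 2.71], [-2.98, 2.98]. Speed limits (rad/s): [2.39, 2.39, 3.14, 3.14, 3.14, 3.14].

### API

Orientations are given as a unit quaternion [x, y, z, w].
In Python, from bench import move_ptp, servo_line, goto_joints, move_gripper, sleep, inverse_kinematics, capture, PlanningError, close_job, spot_in, silhouettes, current_clock, current_joint_pos, current_qvel, current_joint_torque, current_position, current_orientation, current_force, current_torque, current_finger_gap gives the robot as it stands. Calls block until the motion is done:
- move_ptp(position, orientation): joint-space move of the TCP to a pose.
- servo_line(position, orientation=None, rate=0.15, contact_N=None): straight line of the TCP; orientation=None keeps the orientation; rate is the mean speed in m/s. With contact_N (N) it stops when the force on the tool has changed by that much, and returns True; else False.
- goto_joints(angles): joint-space move.
- move_gripper(opening): finger opening in m; the grip force is fixed at half the most; returns when the fingers have stopped.
- sleep(seconds).
- inverse_kinematics(position, orientation): joint angles nearest the present ones, or None.
- capture(name): name is "scene" or "top" or "wrist"; returns a dict with "image" (384x512x3 uint8, blue, green, red), "range_z" (384x512 float32, m along the optical axis (not along the pixel's ray), 0 where there is no reading), "intrinsics" (3x3 intrinsics, pixels), "R" (3x3) and "t" (3): a world point X has camera coordinates R X + t. Camera axes: x right, y down, z forward; pixel columns grow to the right and rows downward; lengths in m; the calibration is good to about 2 mm. A picture is of the moment at which its call begins.
A pose or a line that the arm cannot do raises PlanningError and nothing moves.
- close_job(): hands the job in, once; it reports no verdict.
Trained networks look in the newest picture that a camera, given by its name, has taken for a name from the list of things; names that differ only in an ending like _2 or _b are one class to them, and where a whole thing is asked for, a point or a joint stands for the part that bears it (a point fixed in the world has none). Each returns a list of dicts, best first, with "conf" (0 to 1); they miss things now and then, are a little off and sometimes report something else, mostly with a low value. They report only what shows in the picture. A call takes as long as a camera call.
- spot_in(camera, query): "xy" ([column, row] in pixels, amid what is visible of it).
- silhouettes(camera, query): "region" (384x512 bool, what is visible of it) and "xy" ([column, row] in pixels, amid what is visible of it).
Readings, each from a call of its own:
- current_clock(): time.
- current_joint_pos(): joint angles.
- current_qvel(): joint speeds.
- current_joint_torque(): joint torques, N m.
- current_position(): TCP position.
- current_orientation(): TCP orientation.
- current_force(): force on the tool from outside, world axes, zero at the start.
- current_torque(): the same for the moment, N m.
- current_finger_gap(): finger opening in m.
Only numpy, scipy, OpenCV 4.12 (cv2) and the standard library are available. Lean on these libraries where they do the work, as an engineer would, in place of code of your own. Each camera call takes 0.05 s, during which the arm holds its last target.

## Working session

There is one attempt and no reset: what is moved stays moved. The work goes in short steps, each a Python script; the robot and the scene stay as the last script left them, time stands still between calls to the robot, and variables do not carry over. Pictures are saved under pics/ and viewed, and the job is handed in when it is done.

```bash
ls; mkdir -p pics
python3 - <<'E'
from bench import *
import cv2,numpy as np,pickle
print(current_clock(),current_position(),current_orientation(),current_finger_gap())
ims=[]
for n in ["scene","top","wrist"]:
    c=capture(n); pickle.dump(c,open(f"pics/{n}0.pkl","wb")); cv2.imwrite(f"pics/{n}0.png",c["image"])
    print(n,c["intrinsics"].tolist(),(-c["R"].T@c["t"]).round(3),c["R"].round(3).tolist())
for q in ["coolbox","flap","cover","cup","tumbler","bottle","jar","tub_a","spoon"]:
  for n in ["scene","top"]:
    print(q,n,[(round(d["conf"],2),np.round(d["xy"]).tolist()) for d in spot_in(n,q)][:4])
print(current_clock())
E
```

```text
pics
0.0 [ 0.19299313 -0.5673288   0.18581524] [ 8.13011079e-01 -5.82247512e-01 -6.79518495e-04 -5.98183628e-04] 0.08821498949725598
scene [[409.38667046641837, 0.0, 259.4982236622917], [0.0, 409.38667046641837, 188.1484049994579], [0.0, 0.0, 1.0]] [0.552 0.381 1.122] [[-0.993, -0.121, -0.005], [-0.111, 0.925, -0.363], [0.049, -0.359, -0.932]]
top [[349.30138081307996, 0.0, 255.82697393051177], [0.0, 349.30138081307996, 187.11434247667208], [0.0, 0.0, 1.0]] [0.442 0.014 0.839] [[-0.016, -0.999, 0.042], [-0.981, 0.008, -0.194], [0.193, -0.044, -0.98]]
wrist [[281.80532808681164, 0.0, 255.52560666248294], [0.0, 281.80532808681164, 190.2412815585651], [0.0, 0.0, 1.0]] [ 0.268 -0.542  0.384] [[0.323, -0.946, -0.002], [-0.906, -0.31, 0.289], [-0.274, -0.092, -0.957]]
coolbox scene [(0.96, [277.0, 170.0])]
coolbox top [(0.68, [270.0, 195.0])]
flap scene [(0.77, [282.0, 145.0]), (0.75, [235.0, 128.0])]
flap top [(0.6, [312.0, 205.0])]
cover scene [(0.85, [267.0, 182.0])]
cover top [(0.68, [244.0, 180.0])]
cup scene [(0.61, [313.0, 124.0])]
cup top [(0.68, [362.0, 244.0])]
tumbler scene [(0.97, [274.0, 115.0])]
tumbler top [(0.94, [368.0, 184.0]), (0.7, [281.0, 143.0])]
bottle scene [(0.95, [236.0, 128.0]), (0.19, [233.0, 240.0])]
bottle top [(0.71, [336.0, 142.0])]
jar scene [(0.75, [235.0, 239.0])]
jar top []
tub_a scene [(0.64, [267.0, 159.0]), (0.6, [291.0, 169.0])]
tub_a top [(0.71, [303.0, 183.0]), (0.68, [284.0, 217.0])]
spoon scene [(0.75, [218.0, 190.0]), (0.46, [267.0, 181.0])]
spoon top [(0.81, [281.0, 143.0]), (0.27, [278.0, 218.0])]
1.05
```

View pics/scene0.png

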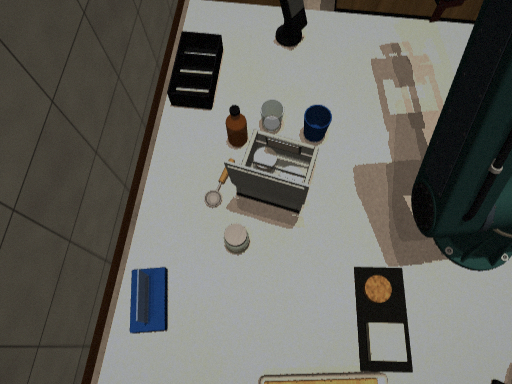

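View pics/top0.png

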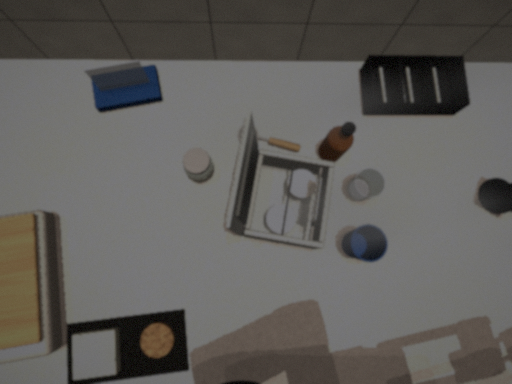

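The cover leans at left in the top view (columns 230–258). The flap stands near (312,205), the cup and tumbler are at (362,244) and (368,184), the bottle at (336,142) and the jar at (198,165). I'll fit the box from the depth readings.

```bash
cat > h.py <<'E'
import numpy as np,cv2
def cloud(c):
    K=c["intrinsics"];d=c["range_z"];v,u=np.indices(d.shape)
    P=np.stack([(u-K[0,2])/K[0,0]*d,(v-K[1,2])/K[1,1]*d,d],-1)
    W=(P-c["t"])@c["R"]; W[d<=0]=np.nan
    return W
def proj(c,X):
    p=(np.atleast_2d(X)@c["R"].T+c["t"])@c["intrinsics"].T
    return p[:,:2]/p[:,2:]
E
python3 - <<'E'
import pickle,numpy as np,cv2
from h import *
A=[]
for n in ["scene","top"]:
    c=pickle.load(open(f"pics/{n}0.pkl","rb"));W=cloud(c).reshape(-1,3)
    A.append(W[np.isfinite(W[:,0])])
    t=A[-1]; m=(abs(t[:,0]-.5)<.2)&(abs(t[:,1])<.25)&(t[:,2]<.02); print(n,m.sum(),np.median(t[m,2]))
# orthographic height map 1mm/px -> x .3-.75, y -.35..0.25 
for i,n in enumerate(["scene","top"]):
    W=A[i];H=np.zeros((300,400))
    r=((0.75-W[:,0])/0.0015).astype(int);q=((0.25-W[:,1])/0.0015).astype(int)
    m=(r>=0)&(r<300)&(q>=0)&(q<400)
    np.maximum.at(H,(r[m],q[m]),W[m,2])
    H=cv2.dilate(H,np.ones((3,3)))
    cv2.imwrite(f"pics/hm_{n}.png",cv2.resize(cv2.applyColorMap(np.clip(H/0.3*255,0,255).astype(np.uint8),cv2.COLORMAP_JET),(800,600)))
c=pickle.load(open("pics/top0.pkl","rb"));cv2.imwrite("pics/topz.png",cv2.resize(np.clip(c["image"][90:280,170:410].astype(float)*2,0,255).astype(np.uint8),None,fx=3,fy=3,interpolation=cv2.INTER_CUBIC))
E
```

```text
scene 17895 0.0004305514155023358
top 27950 0.00019265253487705646
```

Run:
```python
import pickle,numpy as np,cv2
from h import *
from scipy.optimize import minimize
for n in ["scene","top"]:
    c=pickle.load(open(f"pics/{n}0.pkl","rb"));W=cloud(c).reshape(-1,3)
    m=(abs(W[:,2]-.105)<.004)&(abs(W[:,0]-.5)<.2)&(abs(W[:,1]+.03)<.16)
    R=W[m]; 
    # rim frame inlier fit: points should be within 12mm ring
    def cost(p):
        cx,cy,a=p;d=R[:,:2]-[cx,cy]
        x=d@[np.cos(a),np.sin(a)];y=d@[-np.sin(a),np.cos(a)]
        s=np.maximum(abs(x)-89,0)if 0 else None
        q=np.maximum(abs(x)-.089,abs(y)-.079) # rim centreline
        return np.minimum(abs(q),.012).mean()
    best=None
    for a in np.arange(-.5,.76,.125):
      for cx in np.arange(.42,.6,.03):
       for cy in np.arange(-.12,.06,.03):
        r=minimize(cost,[cx,cy,a],method="Nelder-Mead")
        if best is None or r.fun<best.fun:best=r
    print(n,len(R),best.x,best.fun)
```

```text
scene 556 [ 0.56557882 -0.08812898 -0.1887769 ] 0.0037062285304027493
top 1657 [ 0.56382474 -0.09143636 -0.18820072] 0.003076959871372183
```

View pics/topz.png

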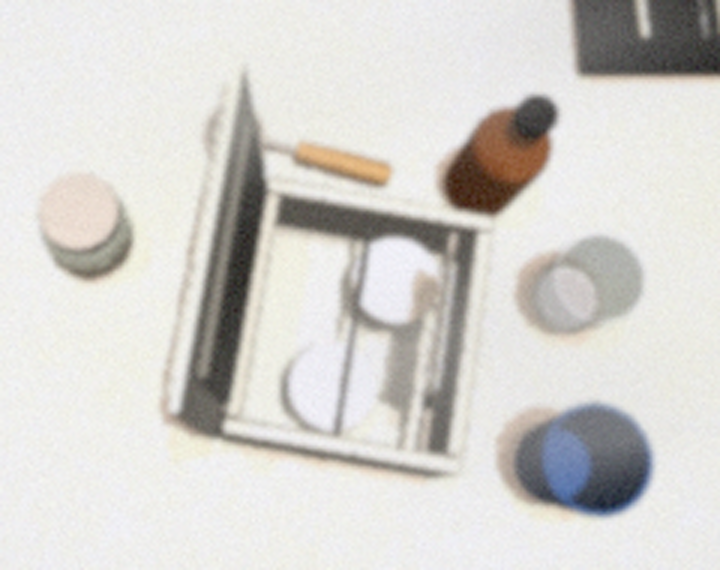

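View pics/hm_top.png

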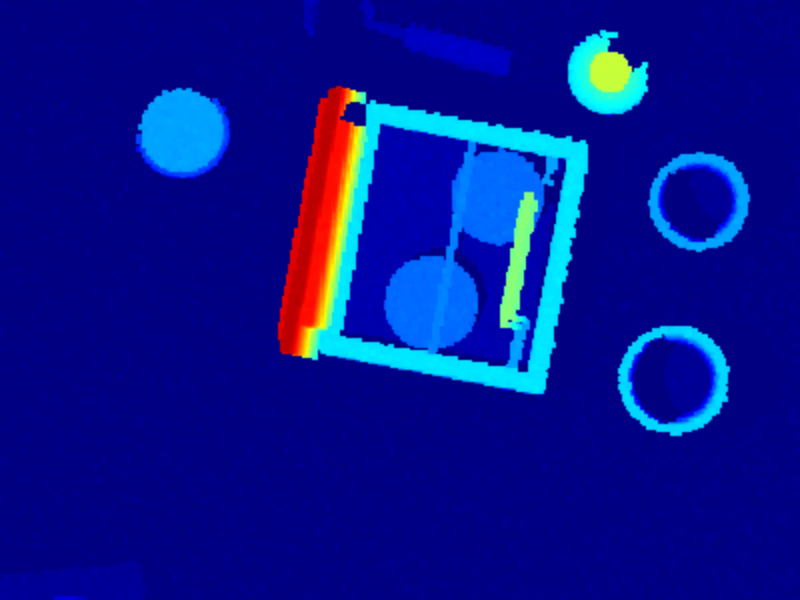

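Run:
```python
import pickle,numpy as np,cv2
from h import *
bx,by,a=.5645,-.090,-.1885
ex=np.array([np.cos(a),np.sin(a)]);ey=np.array([-np.sin(a),np.cos(a)])
for n in ["scene","top"]:
    c=pickle.load(open(f"pics/{n}0.pkl","rb"));W=cloud(c).reshape(-1,3);W=W[np.isfinite(W[:,0])]
    d=W[:,:2]-[bx,by];B=np.c_[d@ex,d@ey,W[:,2]]
    m=(B[:,2]>.125)&(abs(B[:,0])<.1)&(B[:,1]>.03)&(B[:,1]<.2); C=B[m]
    print(n,"cover",m.sum(),C.min(0),C.max(0))
    for z in np.arange(.13,.30,.02):
        s=C[abs(C[:,2]-z)<.01]
        if len(s):print("  z%.2f"%z,np.percentile(s[:,1],[5,50,95]).round(4),np.percentile(s[:,0],[2,98]).round(3),len(s))
    m=(B[:,2]>.11)&(abs(B[:,0])<.055)&(B[:,1]>-.11)&(B[:,1]<-.01);C=B[m]
    print(n,"flap",m.sum(),C.min(0),C.max(0))
    for z in np.arange(.115,.165,.01):
        s=C[abs(C[:,2]-z)<.005]
        if len(s):print("  z%.3f"%z,np.percentile(s[:,1],[5,50,95]).round(4),np.percentile(s[:,0],[2,98]).round(3),len(s))
    # objects
    for q,lo in [("cup",(-.3,-.1,-.09,.2)),]:
        m=(B[:,1]<-.1)&(B[:,1]>-.32)&(abs(B[:,0])<.22)&(B[:,2]>.03)
        img=np.zeros((110,220),np.uint8);O=B[m]
    lab=(O[:,:2]//.02).astype(int)
    print({tuple((k*2).tolist()):(int((lab==k).all(1).sum()),round(float(O[(lab==k).all(1),2].max()),3)) for k in np.unique(lab,axis=0) if (lab==k).all(1).sum()>8})
    m=(B[:,1]>.1)&(B[:,1]<.35)&(abs(B[:,0])<.2)&(B[:,2]>.03)&(B[:,2]<.1);print("jar",np.percentile(B[m],[2,50,98],axis=0).round(3).tolist())
```

```text
scene cover 1732 [-0.09883792  0.09715072  0.12501111] [0.09989803 0.12101257 0.28600167]
  z0.13 [0.0987 0.1037 0.1048] [-0.093  0.097] 102
  z0.15 [0.1011 0.1058 0.1072] [-0.095  0.089] 138
  z0.17 [0.1023 0.108  0.1094] [-0.096  0.091] 147
  z0.19 [0.1049 0.1103 0.1117] [-0.095  0.09 ] 159
  z0.21 [0.1087 0.1126 0.1142] [-0.095  0.091] 166
  z0.23 [0.1101 0.1151 0.1163] [-0.095  0.089] 181
  z0.25 [0.1114 0.1173 0.1186] [-0.094  0.093] 190
  z0.27 [0.1129 0.1167 0.1197] [-0.092  0.092] 426
  z0.29 [0.1095 0.1124 0.1155] [-0.094  0.094] 223
scene flap 258 [-0.04901595 -0.05304908  0.11014159] [ 0.05124579 -0.03933291  0.1547474 ]
  z0.115 [-0.0504 -0.0475 -0.0457] [-0.048  0.048] 40
  z0.125 [-0.0482 -0.0456 -0.0443] [-0.048  0.047] 37
  z0.135 [-0.0463 -0.0436 -0.0423] [-0.045  0.046] 41
  z0.145 [-0.0512 -0.0445 -0.0412] [-0.047  0.046] 101
  z0.155 [-0.0467 -0.0449 -0.0423] [-0.046  0.048] 39
{(-12, -18): (14, 0.104), (-10, -22): (61, 0.102), (-10, -20): (39, 0.102), (-10, -18): (9, 0.101), (-10, -16): (73, 0.102), (-8, -22): (101, 0.103), (-8, -16): (68, 0.101), (-8, -14): (9, 
[... 1473 characters left out ...]
102), (-10, -22): (97, 0.104), (-10, -20): (35, 0.101), (-10, -18): (19, 0.102), (-10, -16): (78, 0.104), (-8, -22): (148, 0.104), (-8, -16): (78, 0.103), (-6, -22): (168, 0.102), (-6, -16): (59, 0.102), (-4, -22): (24, 0.102), (-4, -20): (101, 0.104), (-4, -18): (40, 0.102), (-4, -16): (9, 0.101), (2, -20): (11, 0.088), (2, -18): (52, 0.088), (4, -22): (32, 0.087), (4, -20): (30, 0.087), (4, -16): (90, 0.087), (6, -22): (105, 0.088), (6, -16): (44, 0.087), (8, -22): (37, 0.086), (8, -20): (133, 0.088), (8, -18): (62, 0.086), (8, -16): (31, 0.087), (10, -18): (17, 0.089), (12, -12): (85, 0.126), (14, -12): (51, 0.172)}
jar [[0.016, 0.185, 0.036], [0.042, 0.212, 0.084], [0.074, 0.243, 0.087]]
```

Fit: box at (0.5645, -0.090), yaw -0.188; flap about 1.38 rad, cover about 1.69 rad. The heights (flap top 0.154, cover top 0.285, cup 0.10) match the sizes given. I'll use shut fingers with the jaws along the box's x, and trace arcs.

```bash
cat >> h.py <<'E'
bx,by,a=.5645,-.090,-.1885
from scipy.spatial.transform import Rotation as Ro
Q=Ro.from_matrix(np.array([[np.cos(a),np.sin(a),0],[np.sin(a),-np.cos(a),0],[0,0,-1]])).as_quat()
def bw(x,y,z): return [bx+x*np.cos(a)-y*np.sin(a),by+x*np.sin(a)+y*np.cos(a),z]
def wb(p): d=np.array(p[:2])-[bx,by]; return np.round([d@[np.cos(a),np.sin(a)],d@[-np.sin(a),np.cos(a)],p[2]],4)
def flapc(t,r=.05,off=.005): # finger TCP for flap angle t
    return bw(0,-.06+r*np.cos(t)-off*np.sin(t)-.010,.082+r*np.sin(t)+off*np.cos(t))
def covc(t,r=.15,off=.012):
    return bw(0,.087-r*np.cos(t)+off*np.sin(t)+.010,.105+r*np.sin(t)+off*np.cos(t))
E
python3 - <<'E'
from bench import *
from h import *
for p in [bw(0,-.09,.3)]+[flapc(t) for t in (1.4,.7,0)]+[bw(0,-.03,.36),bw(0,.165,.36)]+[covc(t) for t in (1.7,.9,0)]:
    print(wb(p),np.round(inverse_kinematics(p,Q),2))
move_gripper(0.0)
p=current_position();servo_line([p[0],p[1],.3],rate=.2)
move_ptp(bw(0,-.088,.25),Q)
servo_line(bw(0,-.088,.135),rate=.12,contact_N=10)
print(current_clock(),wb(current_position()),current_orientation(),Q,current_force(),current_finger_gap())
for n in ["scene","top"]: cv2.imwrite(f"pics/{n}1.png",capture(n)["image"])
E
```

```text
[ 0.   -0.09  0.3 ] [-0.43  0.24  1.4  -0.    1.5  -0.25]
[ 0.     -0.0664  0.1321] [-0.39  0.38  1.63 -0.    1.13 -0.21]
[-0.    -0.035  0.118] [-0.34  0.39  1.65 -0.    1.1  -0.15]
[ 0.    -0.02   0.087] [-0.31  0.43  1.68 -0.    1.03 -0.13]
[ 0.   -0.03  0.36] [-0.33  0.21  1.3  -0.    1.63 -0.14]
[0.    0.165 0.36 ] [ 0.01  0.26  1.24 -0.    1.64  0.19]
[0.     0.1282 0.2522] [-0.06  0.29  1.44 -0.    1.41  0.13]
[0.     0.0132 0.23  ] [-0.26  0.28  1.51 -0.    1.35 -0.07]
[-0.    -0.053  0.117] [-0.37  0.39  1.65 -0.    1.1  -0.18]
6.1333 [ 0.0007 -0.0882  0.1357] [ 9.95554927e-01 -9.41802807e-02  6.42904559e-04  2.21178145e-04] [ 0.99556176 -0.09411052  0.          0.        ] [-0.19542337 -0.05299795 -0.57947156] 0.0007459578992234021
```

Run:
```python
import cv2,numpy as np
o=[]
for n,(r,c) in {"scene":(slice(60,220),slice(180,360)),"top":(slice(100,260),slice(200,380))}.items():
    i=cv2.imread(f"pics/{n}1.png")[r,c].astype(float)*1.6; o.append(cv2.resize(np.clip(i,0,255).astype(np.uint8),(400,356)))
cv2.imwrite("pics/v1.png",np.hstack(o))
```

```text
(no output)
```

View pics/v1.png

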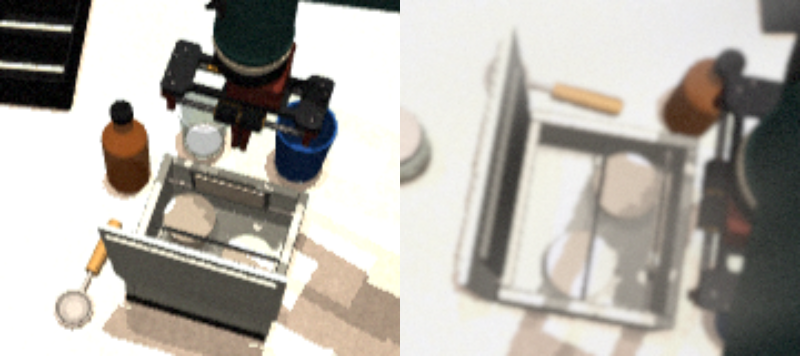

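The shut fingertips (about (240,135), left view) sit behind the flap's outer face, clear of the bottle, cup and tumbler. I'll fold the flap now.

Run:
```python
from bench import *
from h import *
def rep(*k): print(*k,round(current_clock(),2),wb(current_position()),np.round(current_force(),1))
servo_line(flapc(1.42),rate=.06,contact_N=25); rep("start")
for t in (1.15,.9,.65,.4,.2,.05):
    h=servo_line(flapc(t),rate=.06,contact_N=25); rep(t,h)
p=flapc(0); h=servo_line([p[0],p[1],p[2]-.006],rate=.03,contact_N=12); rep("press",h)
sleep(.3)
p=current_position(); servo_line([p[0],p[1],.14],rate=.1)
servo_line([p[0],p[1],.36],rate=.25); rep("up")
servo_line(bw(0,-.16,.36),rate=.3) 
for n in ["scene","top"]:
    c=capture(n);cv2.imwrite(f"pics/{n}2.png",c["image"]);W=cloud(c).reshape(-1,3);W=W[np.isfinite(W[:,0])]
    d=W[:,:2]-[bx,by];B=np.c_[d@[np.cos(a),np.sin(a)],d@[-np.sin(a),np.cos(a)],W[:,2]]
    for y in np.arange(-.05,.03,.01):
        m=(abs(B[:,0])<.045)&(abs(B[:,1]-y)<.005)&(B[:,2]<.2)
        print(n,round(y,3),m.sum(),np.percentile(B[m,2],[10,50,90]).round(4) if m.sum() else 0)
```

```text
start 6.73 [-1.000e-04 -6.690e-02  1.321e-01] [ 0.3 -0.3  0.3]
1.15 False 7.11 [-1.000e-04 -5.370e-02  1.295e-01] [-0.8  0.2  0.1]
0.9 False 7.47 [-0.0003 -0.0424  0.1239] [0.4 0.8 0.7]
0.65 False 7.83 [-0.0004 -0.0329  0.1158] [-0.3  0.1 -0.2]
0.4 False 8.18 [-0.0005 -0.0256  0.1056] [-0.3 -0.4 -0.3]
0.2 False 8.5 [-0.0005 -0.0218  0.0963] [-0.1 -0.2  0.6]
0.05 False 8.78 [-0.0004 -0.0202  0.089 ] [-0.2  0.5 -0.4]
press False 9.21 [-0.0002 -0.02    0.0808] [ 1.2  0.6 -0.1]
up 11.28 [-0.0008 -0.0199  0.3582] [-0.2  0.3 -0.3]
scene -0.05 281 [0.0119 0.1025 0.1495]
scene -0.04 184 [0.0127 0.1353 0.1496]
scene -0.03 63 [0.0124 0.0663 0.0693]
scene -0.02 64 [0.0119 0.0678 0.07  ]
scene -0.01 104 [0.0113 0.0665 0.07  ]
scene 0.0 94 [0.0333 0.0697 0.0759]
scene 0.01 81 [0.064  0.0686 0.0761]
scene 0.02 16 [0.0663 0.0684 0.0702]
top -0.05 377 [0.0116 0.1439 0.1516]
top -0.04 179 [0.011  0.0132 0.0687]
top -0.03 149 [0.011  0.0149 0.0692]
top -0.02 157 [0.0114 0.0675 0.0697]
top -0.01 157 [0.0121 0.0676 0.0695]
top 0.0 202 [0.012  0.069  0.0757]
top 0.01 152 [0.0108 0.0141 0.0688]
top 0.02 150 [0.0109 0.0141 0.069 ]
```

Run:
```python
import cv2,numpy as np
o=[]
for n,(r,c) in {"scene":(slice(60,220),slice(180,360)),"top":(slice(100,260),slice(200,380))}.items():
    i=cv2.imread(f"pics/{n}2.png")[r,c].astype(float)*1.6; o.append(cv2.resize(np.clip(i,0,255).astype(np.uint8),(400,356)))
cv2.imwrite("pics/v2.png",np.hstack(o))
```

```text
(no output)
```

View pics/v2.png

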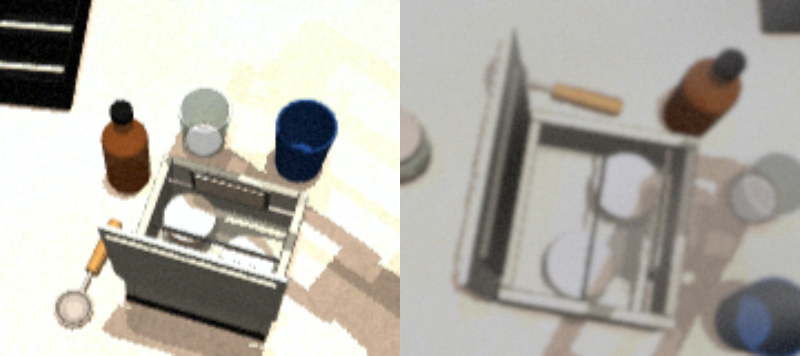

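The flap did not move and no force was felt. I'll check where the fingertips really are in the images.

Run:
```python
from bench import *
from h import *
print(current_clock(),wb(current_position()),current_position(),current_finger_gap())
o=[]
for n in ["scene","top","wrist"]:
    c=capture(n);W=cloud(c);p=proj(c,current_position())[0];print(n,p)
    B=W.reshape(-1,3);B=B[np.isfinite(B[:,0])];T=current_position()
    m=(np.linalg.norm(B[:,:2]-np.array(T)[:2],axis=1)<.06)&(B[:,2]>.25)&(B[:,2]<.47)
    for z in np.arange(.26,.47,.01):
        s=B[m&(abs(B[:,2]-z)<.005)]
        if len(s): 
            q=np.array([wb(k) for k in s]);print(n,round(z,3),len(s),q[:,:2].min(0),q[:,:2].max(0))
    im=np.clip(c["image"].astype(float)*1.6,0,255).astype(np.uint8)
    if 0<p[0]<512 and 0<p[1]<384: cv2.circle(im,(int(p[0]),int(p[1])),3,(0,0,255),1)
    o.append(cv2.resize(im,(400,300)))
cv2.imwrite("pics/v3.png",np.vstack([np.hstack(o[:2]),np.hstack([o[2],o[2]*0])]))
```

```text
12.0 [-3.000e-04 -1.587e-01  3.593e-01] [ 0.53445299 -0.24580519  0.35933146] 0.0006648528892900397
scene [302.05408364  56.15619425]
scene 0.39 1 [-0.0065 -0.148 ] [-0.0065 -0.148 ]
scene 0.4 23 [-0.0087 -0.162 ] [ 0.0071 -0.145 ]
scene 0.41 31 [-0.0088 -0.1691] [ 0.0085 -0.1453]
scene 0.42 30 [-0.0086 -0.15  ] [ 0.0096 -0.1453]
scene 0.43 35 [-0.0099 -0.1501] [ 0.0102 -0.1446]
scene 0.44 39 [-0.012  -0.1502] [ 0.0121 -0.1446]
scene 0.45 42 [-0.0132 -0.1515] [ 0.012  -0.1445]
scene 0.46 11 [-0.0115 -0.1485] [ 0.0122 -0.1454]
top [422.61035266 187.23533217]
top 0.4 67 [-0.0092 -0.1711] [ 0.0087 -0.1482]
top 0.41 103 [-0.0093 -0.1716] [ 0.0091 -0.1482]
top 0.42 87 [-0.0096 -0.1715] [ 0.0092 -0.1482]
top 0.43 86 [-0.011  -0.1697] [ 0.0103 -0.1482]
top 0.44 73 [-0.012  -0.1525] [ 0.0118 -0.148 ]
wrist [256.55885837 215.70279038]
wrist 0.4 172 [-0.0096 -0.1492] [ 0.0081 -0.1465]
wrist 0.41 231 [-0.0099 -0.1493] [ 0.0083 -0.1465]
wrist 0.42 293 [-0.01   -0.1494] [ 0.0084 -0.1463]
wrist 0.43 391 [-0.0118 -0.1503] [ 0.0099 -0.1463]
wrist 0.44 533 [-0.013  -0.1596] [ 0.0115 -0.1463]
wrist 0.45 210 [-0.0123 -0.1606] [ 0.0094 -0.1462]
wrist 0.46 6 [-0.0027 -0.1477] [ 0.0011 -0.1466]
```

View pics/v3.png

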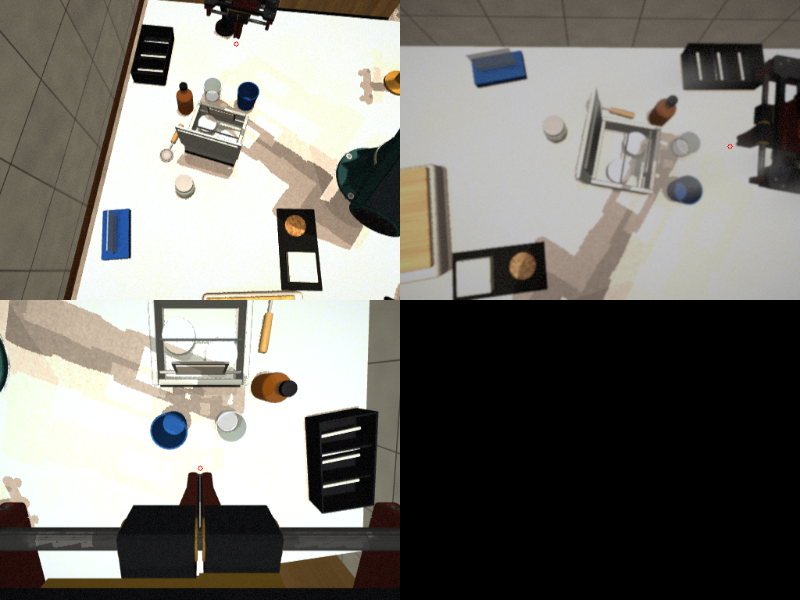

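All three cameras put the tips at z≈0.395, while the reported TCP is 0.359. The real fingertips end about 36 mm behind the nominal TCP, so they passed above the flap. I'll measure this more exactly, along with the body height.

Run:
```python
from bench import *
from h import *
T=np.array(current_position())
for n in ["scene","top","wrist"]:
    c=capture(n);B=cloud(c).reshape(-1,3);B=B[np.isfinite(B[:,0])&(B[:,2]>.3)]
    Q_=np.array([wb(k) for k in B]);Q_[:,1]+=.1587
    s=Q_[(abs(Q_[:,0])<.03)&(abs(Q_[:,1])<.02)]
    print(n,"tip z",np.sort(s[:,2])[:12].round(4))
    for z in np.arange(.39,.56,.01):
        k=Q_[(abs(Q_[:,2]-z)<.005)&(np.linalg.norm(Q_[:,:2],axis=1)<.16)]
        if len(k)>3: print("  ",round(z,3),len(k),np.percentile(k[:,:2],[2,98],axis=0).round(3).tolist())
```

```text
scene tip z [0.3958 0.396  0.3968 0.3969 0.3983 0.3986 0.3995 0.3996 0.4    0.4002
 0.4003 0.401 ]
   0.4 26 [[-0.008, -0.001], [0.01, 0.013]]
   0.41 29 [[-0.009, -0.006], [0.009, 0.013]]
   0.42 31 [[-0.008, -0.002], [0.009, 0.014]]
   0.43 33 [[-0.009, 0.01], [0.01, 0.013]]
   0.44 37 [[-0.011, 0.009], [0.011, 0.013]]
   0.45 41 [[-0.012, 0.009], [0.012, 0.014]]
   0.46 17 [[-0.011, 0.011], [0.014, 0.015]]
   0.48 64 [[-0.079, 0.0], [0.081, 0.034]]
   0.49 374 [[-0.077, -0.022], [0.078, 0.035]]
   0.5 330 [[-0.08, 0.018], [0.081, 0.035]]
   0.51 261 [[-0.086, -0.016], [0.086, 0.034]]
   0.52 860 [[-0.087, -0.025], [0.082, 0.033]]
   0.53 151 [[-0.04, 0.014], [0.017, 0.025]]
   0.54 114 [[-0.04, 0.017], [0.014, 0.025]]
   0.55 10 [[-0.04, 0.016], [-0.002, 0.025]]
   0.56 29 [[-0.04, 0.029], [-0.018, 0.034]]
top tip z [0.396  0.3967 0.3971 0.3971 0.3978 0.3978 0.398  0.3982 0.3983 0.3986
 0.3989 0.399 ]
   0.4 59 [[-0.009, -0.012], [0.009, 0.01]]
   0.41 100 [[-0.009, -0.012], [0.009, 0.01]]
   0.42 94 [[-0.009, -0.012], [0.009, 0.01]]
   0.43 82 [[-0.01, -0.005], [0.009, 0.01]]
   
[... 452 characters left out ...]
8]]
   0.56 381 [[-0.04, 0.027], [0.013, 0.032]]
wrist tip z [0.3964 0.3964 0.3965 0.3966 0.3966 0.3967 0.3968 0.3969 0.3969 0.397
 0.3971 0.3972]
   0.4 164 [[-0.009, 0.009], [0.008, 0.012]]
   0.41 230 [[-0.009, 0.009], [0.008, 0.012]]
   0.42 290 [[-0.01, 0.009], [0.008, 0.012]]
   0.43 387 [[-0.01, 0.009], [0.009, 0.012]]
   0.44 536 [[-0.012, 0.009], [0.01, 0.012]]
   0.45 219 [[-0.007, -0.001], [0.008, 0.012]]
   0.46 7 [[-0.003, 0.011], [0.001, 0.011]]
   0.47 35 [[-0.002, -0.012], [0.001, -0.005]]
   0.48 4847 [[-0.077, -0.009], [0.076, 0.034]]
   0.49 16593 [[-0.074, 0.002], [0.072, 0.034]]
   0.5 16327 [[-0.043, 0.018], [0.025, 0.034]]
   0.51 8521 [[-0.054, 0.019], [0.053, 0.024]]
```

The whole gripper sits 37 mm higher than reported, and the tip-to-body distance is the documented 80 mm. I'll correct z by that amount and redo the fold.

```bash
cat >> h.py <<'E'
DZ=.037
def tipz(p): return [p[0],p[1],p[2]-DZ]
def check_cloud(c):
    W=cloud(c).reshape(-1,3);W=W[np.isfinite(W[:,0])]
    d=W[:,:2]-[bx,by];return np.c_[d@[np.cos(a),np.sin(a)],d@[-np.sin(a),np.cos(a)],W[:,2]]
E
python3 - <<'E'
from bench import *
from h import *
def rep(*k): print(*k,round(current_clock(),2),wb(current_position())+[0,0,DZ],np.round(current_force(),1))
servo_line(tipz(bw(0,-.088,.37)),rate=.25)
servo_line(tipz(bw(0,-.088,.135)),rate=.2,contact_N=12);rep("down")
servo_line(tipz(flapc(1.42)),rate=.06,contact_N=25); rep("start")
for t in (1.2,1.0):
    h=servo_line(tipz(flapc(t)),rate=.06,contact_N=25); rep(t,h)
c=capture("top");cv2.imwrite("pics/top4.png",c["image"])
c=capture("scene");cv2.imwrite("pics/scene4.png",c["image"]);B=check_cloud(c)
for z in (.115,.125,.135,.145):
    s=B[(abs(B[:,2]-z)<.005)&(abs(B[:,0])<.05)&(B[:,1]>-.07)&(B[:,1]<.04)]
    if len(s):print(z,np.percentile(s[:,1],[5,50,95]).round(3))
E
```

```text
down 14.08 [ 0.001  -0.0884  0.136 ] [ 0.3 -0.  -0.2]
start 14.58 [ 0.     -0.0669  0.1323] [0.3 0.6 0.9]
1.2 False 14.92 [ 0.     -0.0561  0.1303] [-1.1 -1.2 -0.8]
1.0 False 15.23 [-1.000e-04 -4.660e-02  1.265e-01] [ 0.2  0.3 -0.3]
0.115 [-0.045 -0.042 -0.036]
0.125 [-0.038 -0.035 -0.031]
0.135 [-0.034 -0.024 -0.018]
0.145 [-0.035 -0.02  -0.017]
```

The flap is moving (about 0.96 rad now). I'll continue.

Run:
```python
from bench import *
from h import *
def rep(*k): print(*k,round(current_clock(),2),wb(current_position())+[0,0,DZ],np.round(current_force(),1))
for t in (.75,.5,.3,.15):
    h=servo_line(tipz(flapc(t)),rate=.06,contact_N=25); rep(t,h)
p=tipz(flapc(0)); h=servo_line([p[0],p[1],p[2]-.006],rate=.03,contact_N=14); rep("press",h)
sleep(.3);rep("hold")
p=current_position(); servo_line([p[0],p[1],p[2]+.04],rate=.1)
servo_line(tipz(bw(0,-.02,.39)),rate=.25)
servo_line(tipz(bw(0,-.15,.39)),rate=.3); rep("up")
for n in ["scene","top"]:
    c=capture(n);cv2.imwrite(f"pics/{n}5.png",c["image"]);B=check_cloud(c)
    for y in np.arange(-.06,.03,.01):
        m=(abs(B[:,0])<.045)&(abs(B[:,1]-y)<.005)&(B[:,2]<.2)
        if m.sum(): print(n,round(y,3),m.sum(),np.percentile(B[m,2],[10,50,90]).round(4))
o=[]
for n,(r,c) in {"scene":(slice(60,220),slice(180,360)),"top":(slice(100,260),slice(200,380))}.items():
    i=cv2.imread(f"pics/{n}5.png")[r,c].astype(float)*1.6; o.append(cv2.resize(np.clip(i,0,255).astype(np.uint8),(400,356)))
cv2.imwrite("pics/v5.png",np.hstack(o))
```

```text
0.75 False 15.69 [-1.000e-04 -3.620e-02  1.194e-01] [-0.6 -1.  -0.2]
0.5 False 16.05 [-0.0003 -0.0279  0.1098] [-0.1  0.2 -0.3]
0.3 False 16.37 [-0.0003 -0.0233  0.1011] [-0.7 -0.4 -0.2]
0.15 False 16.64 [-0.0003 -0.0211  0.0939] [-0.6  0.1  0.6]
press True 16.98 [-0.0001 -0.0202  0.0882] [-2.2  0.7  7.7]
hold 17.27 [-0.0001 -0.0202  0.0882] [-1.1  0.5  8.9]
up 19.62 [-0.0006 -0.1501  0.3887] [-0.5 -0.4 -1.3]
scene -0.06 70 [0.0827 0.0859 0.089 ]
scene -0.05 87 [0.0843 0.0871 0.0897]
scene -0.04 107 [0.0848 0.0869 0.0893]
scene -0.03 96 [0.0843 0.0869 0.0892]
scene -0.02 116 [0.0832 0.0869 0.0891]
scene -0.01 136 [0.0115 0.0864 0.0894]
scene 0.0 139 [0.0343 0.0857 0.089 ]
scene 0.01 145 [0.0658 0.0827 0.0868]
scene 0.02 19 [0.0665 0.069  0.0713]
top -0.06 184 [0.0833 0.0862 0.088 ]
top -0.05 188 [0.0852 0.087  0.0886]
top -0.04 184 [0.0853 0.0871 0.0888]
top -0.03 184 [0.085  0.087  0.0887]
top -0.02 181 [0.0855 0.0873 0.0889]
top -0.01 185 [0.0856 0.0872 0.089 ]
top 0.0 211 [0.0823 0.086  0.0883]
top 0.01 200 [0.0112 0.0681 0.0846]
top 0.02 150 [0.0106 0.0137 0.0689]
```

View pics/v5.png

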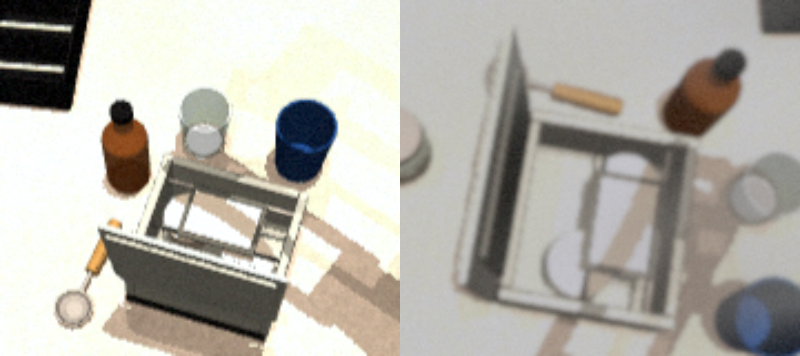

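The flap's upper face is level at 0.087 m, which is flat, and everything else stands as before. Next is the cover.

Run:
```python
from bench import *
from h import *
def rep(*k): print(*k,round(current_clock(),2),wb(current_position())+[0,0,DZ],np.round(current_force(),1))
servo_line(tipz(bw(0,.165,.37)),rate=.3)
servo_line(tipz(bw(0,.165,.255)),rate=.2,contact_N=12);rep("down")
servo_line(tipz(covc(1.72)),rate=.08,contact_N=30); rep("start")
for t in (1.5,1.3,1.1,.9,.7,.5,.3,.15):
    h=servo_line(tipz(covc(t)),rate=.1,contact_N=35); rep(t,h)
    if h: break
else:
    p=tipz(covc(0)); h=servo_line([p[0],p[1],p[2]-.008],rate=.04,contact_N=25); rep("press",h)
    sleep(.4);rep("hold")
```

```text
down 21.64 [0.0009 0.1644 0.256 ] [0.4 0.  0.4]
start 22.22 [0.     0.1306 0.2517] [-0.1  0.2  0.2]
1.5 False 22.7 [1.000e-04 9.770e-02 2.555e-01] [-0.5 -0.4 -0.3]
1.3 False 23.15 [-1.000e-04  6.780e-02  2.527e-01] [-0.3  0.8  0.6]
1.1 False 23.6 [-1.000e-04  3.900e-02  2.439e-01] [ 0.6 -0.3 -0.2]
0.9 False 24.05 [-0.0003  0.0123  0.2294] [1.  0.3 0.1]
0.7 False 24.5 [-0.0004 -0.0107  0.2102] [ 0.1 -0.2  0. ]
0.5 False 24.95 [-0.0004 -0.0291  0.187 ] [-0.3  0.4  0.3]
0.3 False 25.4 [-0.0003 -0.0428  0.1606] [-0.1  0.3  0.5]
0.15 False 25.77 [-0.0003 -0.0494  0.1391] [ 0.5 -0.3 -0. ]
press True 26.35 [ 0.0007 -0.0522  0.1182] [-1.6  1.6 10.7]
hold 26.75 [ 0.0007 -0.0522  0.1182] [-2.4  1.  11.3]
```

Run:
```python
from bench import *
from h import *
p=current_position(); servo_line([p[0],p[1],p[2]+.04],rate=.1)
servo_line(tipz(bw(0,-.05,.38)),rate=.25)
servo_line(tipz(bw(0,-.25,.38)),rate=.3)
for n in ["scene","top"]:
    c=capture(n);cv2.imwrite(f"pics/{n}6.png",c["image"]);B=check_cloud(c)
    for y in np.arange(-.085,.09,.025):
        m=(abs(B[:,0])<.09)&(abs(B[:,1]-y)<.006)&(B[:,2]<.3)
        if m.sum(): print(n,round(y,3),m.sum(),np.percentile(B[m,2],[10,50,90]).round(4))
o=[]
for n,(r,c) in {"scene":(slice(60,260),slice(160,385)),"top":(slice(100,300),slice(180,405))}.items():
    i=cv2.imread(f"pics/{n}6.png")[r,c].astype(float)*1.6; o.append(cv2.resize(np.clip(i,0,255).astype(np.uint8),(400,356)))
cv2.imwrite("pics/v6.png",np.hstack(o)); print(current_clock())
```

```text
scene -0.085 155 [0.1088 0.1112 0.1142]
scene -0.06 253 [0.1145 0.1172 0.1199]
scene -0.035 261 [0.1144 0.1174 0.1196]
scene -0.01 253 [0.1151 0.1173 0.1199]
scene 0.015 268 [0.1149 0.1171 0.1194]
scene 0.04 283 [0.1148 0.1173 0.1195]
scene 0.065 284 [0.1153 0.1173 0.1195]
top -0.085 420 [0.1101 0.1123 0.1174]
top -0.06 478 [0.1157 0.1175 0.119 ]
top -0.035 478 [0.1156 0.1171 0.1188]
top -0.01 479 [0.1157 0.1173 0.1188]
top 0.015 476 [0.1155 0.1172 0.1187]
top 0.04 479 [0.1155 0.1171 0.1188]
top 0.065 476 [0.1154 0.1171 0.1186]
29.2583
```

View pics/v6.png

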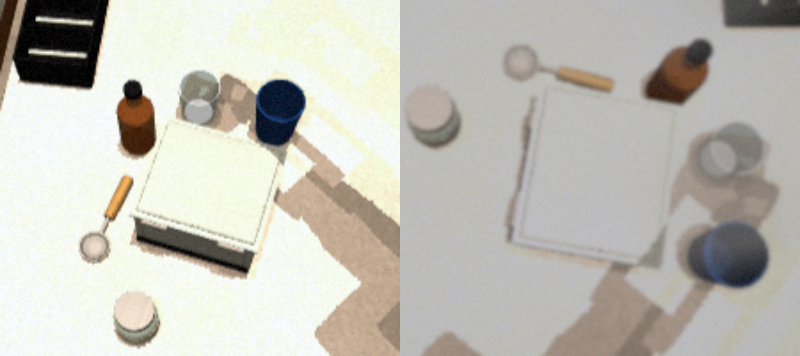

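The cover's top is level at 0.117 m all over, so it is shut. The objects stand in place and the robot is clear, so I'll hand in the job.

```bash
python3 -c "
from bench import *
sleep(.3);print(current_clock());close_job()"
```

```text
29.5583
the job is handed in; nothing more can be done
```

The cool box is closed. I pushed the inner flap down flat first, then pushed the cover over until it was shut, and handed the job in at 29.6 s of the 56 s allowed. I pushed with the shut fingertips only, so nothing was pinched.

- **Missed first try:** My first push at the flap passed over it without touching anything. All three cameras showed the fingertips about 37 mm higher than the reported TCP. I corrected for that, and both pushes then stopped within about 1 mm of the expected heights.
- **Flap check, before the cover was moved:** The flap's upper face measured 0.087 m all along, which is flat (18 mm below the rim).
- **Cover check:** The cover's top measured 0.117 m from hinge to free edge in both cameras, which is fully shut. The picture taken after the arm had backed off shows the cup, tumbler, bottle, jar and spoon standing or lying where they were, judged by eye.
- **Not checked:** The tubs can't be seen under the shut cover. They stood in place in the last view before it closed. The flap could not be looked at again under the cover either.

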